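# Put the gauge case right

### The job

First clear the drift pin off the cork mat and lay it in its V-rest. Then put the gauge case right, so that the green-ringed plug, the red-ringed plug and the blue-banded bronze bushing each stand upright about the middle of the cup of their own colour (one may already be right); stand one gauge on the cork mat meanwhile to free a cup for the change-over. Set the gauges down rather than drop or tip them, and leave the grease jar where it is.

Things in the scene. Friction and masses are not known exactly. Their poses are not given: they have to be found in the camera images.
- pin: loose steel drift pin, about 0.34 kg, lying on its side on the cork mat at the start: a round bar 20 mm in diameter, straight for 110 mm and tapered at both ends, 170 mm long overall; origin at its middle, on its axis, x along it. It can roll
- rest: fixed grey V-rest for the pin: base plate 120 x 64 x 8 mm with two upright 90-degree V-forks 14 mm thick, centred 36 mm either side of the origin along x (58 mm clear between), mouths 40 mm wide at 46 mm height. Origin: centre of its underside. The pin lies in both Vs along x, its middle over the origin, its axis 40 mm above it
- mat: fixed flat cork mat on the bench, 170 (x) x 120 (y) x 4 mm; origin at the centre of its underside, top 4 mm above. The free spot: the drift pin lies on it at the start
- plug_green: loose brass plug gauge, about 0.3 kg, upright in one of the cups: gauging body 34 mm in diameter from 0 to 36 mm height with two green O-rings, knurled handle 22 mm in diameter from 42 to 73 mm height (take it here), round green end button to 75 mm; origin at the centre of its underside, z up. Belongs in the green cup
- plug_red: loose brass plug gauge, about 0.3 kg, upright in one of the cups: gauging body 34 mm in diameter from 0 to 36 mm height with two red O-rings, knurled handle 22 mm in diameter from 42 to 73 mm height (take it here), round red end button to 75 mm; origin at the centre of its underside, z up. Belongs in the red cup
- bushing: loose bronze setting bushing, about 0.4 kg, a plain tube 44 mm outside, 28 mm bore, 50 mm high, standing upright in one of the cups, its upper 10 mm painted as a blue band; origin at the centre of its underside, z up along the bore. Take it round the outside near the top. Belongs in the blue cup
- cup_green: fixed low grey cup lined in bright green, outside diameter 76 mm, inside 68 mm, rim 8 mm high; origin at the centre of its underside, the floor a gauge stands on 4 mm above it. The green plug belongs in it. The three cups stand in a row along y, 88 mm apart, in any order, in the open case (walls 20 mm above the bench). Each holds one gauge at the start; one may be right
- cup_red: fixed low grey cup lined in bright red, outside diameter 76 mm, inside 68 mm, rim 8 mm high; origin at the centre of its underside, the floor a gauge stands on 4 mm above it. The red plug belongs in it.
- cup_blue: fixed low grey cup lined in bright blue, outside diameter 76 mm, inside 68 mm, rim 8 mm high; origin at the centre of its underside, the floor a gauge stands on 4 mm above it. The bushing belongs in it.
- grease: bystander: small jar with a black lid, 48 mm in diameter, about 50 mm high, standing on the bench near the robot; origin at the centre of its underside. Leave it alone

How it is judged:
On the way, in this order (a step that is already met when the one before it is completed fails the run):
1. the drift pin lies in its V-rest, released (x of pin in the frame of rest between -0.015 and 0.015 m and y of pin in the frame of rest between -0.008 and 0.008 m and z of pin in the frame of rest between 0.034 and 0.046 m and angle between the x axis of pin and the x axis of rest, either way round below 0.15 rad and contact force between the fingers and pin below 0.3 N), for 0.2 s.
2. one of the gauges stands upright on the cork mat, released (((x of plug_green in the frame of mat between -0.085 and 0.085 m and y of plug_green in the frame of mat between -0.06 and 0.06 m and z of plug_green in the frame of mat below 0.009 m and angle between plug_green's own z axis and vertical below 0.1 rad and linear speed of plug_green below 0.03 m/s and contact force between the fingers and plug_green below 0.3 N) or (x of plug_red in the frame of mat between -0.085 and 0.085 m and y of plug_red in the frame of mat between -0.06 and 0.06 m and z of plug_red in the frame of mat below 0.009 m and angle between plug_red's own z axis and vertical below 0.1 rad and linear speed of plug_red below 0.03 m/s and contact force between the fingers and plug_red below 0.3 N) or (x of bushing in the frame of mat between -0.085 and 0.085 m and y of bushing in the frame of mat between -0.06 and 0.06 m and z of bushing in the frame of mat below 0.009 m and angle between bushing's own z axis and vertical below 0.1 rad and linear speed of bushing below 0.03 m/s and contact force between the fingers and bushing below 0.3 N))), for 0.2 s.
At the end, for the whole second after the job is handed in: The drift pin lies in both Vs of its rest (middle within 15 mm along, 8 mm across, in line within 0.15 rad); the green plug, the red plug and the bushing stand upright (within 0.1 rad) on the floor of the green, red and blue cup, each within 12 mm of its cup's centre; all are released and at rest (all of step 1 and linear speed of each of pin, plug_green, plug_red, bushing below 0.02 m/s and horizontal distance between plug_green and cup_green below 0.012 m and z of plug_green in the frame of cup_green between 0.001 and 0.008 m and angle between each of plug_green, plug_red, bushing's own z axis and vertical below 0.1 rad and contact force between the fingers and plug_green below 0.3 N and horizontal distance between plug_red and cup_red below 0.012 m and z of plug_red in the frame of cup_red between 0.001 and 0.008 m and contact force between the fingers and plug_red below 0.3 N and horizontal distance between bushing and cup_blue below 0.012 m and z of bushing in the frame of cup_blue between 0.001 and 0.008 m and contact force between the fingers and bushing below 0.3 N); the robot touches nothing.
It fails at once if a gauge (either plug or the bushing) is tipped over by more than about 35 degrees (angle between any of plug_green, plug_red, bushing's own z axis and vertical above 0.6 rad).
It fails at once if a gauge is let fall: it drops free of the fingers at more than 0.7 m/s (a fall of about 25 mm) ((linear speed of plug_green above 0.7 m/s and contact force between the fingers and plug_green below 0.01 N) or (linear speed of plug_red above 0.7 m/s and contact force between the fingers and plug_red below 0.01 N) or (linear speed of bushing above 0.7 m/s and contact force between the fingers and bushing below 0.01 N)).
It fails at once if the grease jar is shifted by more than 30 mm (distance of grease from where it was at the start of the episode above 0.03 m).
It also fails if it takes over 115 s, if anything falls off the work surface, if the arm or the gripper's body presses on something with over 40 N, if the wrist force passes 120 N, or if a joint passes its speed limit or range.

### The arm

A 6-joint arm with a two-finger parallel gripper is mounted at the origin on the work surface. World frame = base frame: x ahead of the robot, y to its left, z up, the work surface at z = 0. Lengths are in m, angles in rad, forces in N, time in s.
With the tool pointing down it reaches from about 0.275 to 0.875 m from the base axis. Payload 12.5 kg.
Tool frame: the origin (TCP) lies at the very end of the fingers, on their centre line; the grasp point (between the pads) lies 19 mm behind it; z points along the fingers, y is the line along which they close (so a half turn about z gives the same grasp; the last joint's range is limited). The gripper opens to 85 mm and grips with 20 to 120 N. Pads are 22 mm wide; open, the fingers measure 114 mm over their backs; the gripper's body (76 mm by 85 mm) begins 54 mm behind the grasp point. The pads swing forward as they close: fully open they stand 13 mm farther back than shut.
Start: joints at [-1.22, 0.351, 1.652, -0, 1.139, -0.085], TCP at [0.232, -0.499, 0.231] pointing down, gripper open.
Joint ranges: [-2.75, 2.75], [-0.79, 2.1], [0.01, 2.65], [-1.57, 4.71], [0.07, 3.14], [-2.87, 2.87]. Speed limits (rad/s): [2.22, 2.22, 2.79, 3.14, 3.14, 3.14].

### API

Orientations are given as a 3x3 rotation matrix whose columns are the frame's x, y, z axes.
In Python, from bench import manip gives the robot as it stands. Calls block until the motion is done:
- manip.move_ptp(position, orientation): joint-space move of the TCP to a pose.
- manip.move_l(position, attitude=None, max_speed=0.15): straight line of the TCP; attitude=None keeps the orientation; max_speed is the mean speed in m/s.
- manip.move_j(angles): joint-space move.
- manip.set_gripper(opening, effort=None): opening from 0.0 (shut) to 1.0 (fully open); effort is the grip in N (None keeps the last); returns when the fingers have stopped.
- manip.dwell(seconds).
- manip.inverse_kinematics(position, orientation): joint angles nearest the present ones, or None.
- manip.grab_frame(name): name is "scene" or "top" or "wrist"; returns (picture, depth): 384x512x3 uint8, red, green, blue; 384x512 float32, m along the optical axis (not along the pixel's ray), 0 where there is no reading.
- manip.get_calibration(name): a dict with "camera_matrix" (3x3 intrinsics, pixels), "R" (3x3) and "t" (3): a world point X has camera coordinates R X + t. Camera axes: x right, y down, z forward; pixel columns grow to the right and rows downward; lengths in m; the calibration is good to about 2 mm. A picture is of the moment at which its call begins: read the wrist's pose just before it. get_calibration takes no time and is no camera call; for the wrist camera it gives the pose at the moment of the call.
A pose or a line that the arm cannot do raises manip.Unreachable and nothing moves.
- manip.sign_off(): hands the job in; it is judged then, once.
Trained networks look in the newest picture that a camera, given by its name, has taken for a name from the list of things; names that differ only in an ending like _2 or _b are one class to them, and where a whole thing is asked for, a point or a joint stands for the part that bears it (a point fixed in the world has none). Each returns a list of dicts, best first, with "confidence" (0 to 1); they miss things now and then, are a little off and sometimes report something else, mostly with a low value. They report only what shows in the picture. A call takes as long as a camera call.
- manip.look_for(camera, name): "at" ([x, y, z] in m, in world coordinates, good to about 4 mm: the middle of the surface that is visible of it).
Readings, each from a call of its own:
- manip.current_time(): time.
- manip.current_qpos(): joint angles.
- manip.current_joint_vel(): joint speeds.
- manip.current_joint_torque(): joint torques, N m.
- manip.current_ee_pos(): TCP position.
- manip.current_tcp_rot(): TCP orientation.
- manip.current_force(): force on the tool from outside, world axes, zero at the start.
- manip.current_ft_torque(): the same for the moment, N m.
- manip.current_grip_width(): opening from 0.0 (shut) to 1.0 (fully open).
- manip.current_grip_force(): force on a finger pad.
Only numpy, scipy, OpenCV 4.12 (cv2) and the standard library are available. Lean on these libraries where they do the work, as an engineer would, in place of code of your own. Each camera call takes 0.05 s, during which the arm holds its last target. There are 200 camera calls.

## Working session

There is one attempt and no reset: what is moved stays moved. The work goes in short steps, each a Python script; the robot and the scene stay as the last script left them, time stands still between calls to the robot, and variables do not carry over. Pictures are saved under pics/ and viewed, at most 14 in all, crops included, and the job is handed in when it is done.

```bash
mkdir -p pics; ls; python3 - <<'E'
from bench import manip
import cv2,numpy as np
for c in("top","scene"):
    p,d=manip.grab_frame(c); cv2.imwrite(f"pics/{c}0.png",p[:,:,::-1]); np.save(f"pics/{c}0.npy",d)
    for n in["pin","rest","mat","plug_green","plug_red","bushing","cup_green","cup_red","cup_blue","grease"]:
        print(c,n,[(np.round(r["at"],3).tolist(),round(r["confidence"],2)) for r in manip.look_for(c,n)[:2]])
print(manip.current_time(),manip.current_tcp_rot())
E
```

```text
pics
top pin [([0.487, 0.295, 0.024], 0.83)]
top rest [([0.46, -0.303, 0.01], 0.6), ([0.384, -0.046, 0.045], 0.55)]
top mat [([0.476, 0.318, 0.004], 0.86)]
top plug_green [([0.61, 0.021, 0.048], 0.79)]
top plug_red [([0.61, 0.102, 0.051], 0.69)]
top bushing [([0.615, -0.067, 0.063], 0.73)]
top cup_green [([0.616, -0.061, 0.01], 0.74)]
top cup_red [([0.604, 0.103, 0.014], 0.85), ([0.612, 0.02, 0.052], 0.35)]
top cup_blue [([0.384, -0.042, 0.043], 0.74)]
top grease [([0.384, -0.043, 0.046], 0.86)]
scene pin [([0.5, 0.295, 0.022], 0.62)]
scene rest [([0.468, -0.304, 0.007], 0.91)]
scene mat [([0.485, 0.32, 0.008], 0.66), ([0.624, 0.112, 0.05], 0.65)]
scene plug_green [([0.623, 0.017, 0.052], 0.78)]
scene plug_red [([0.623, 0.111, 0.047], 0.52)]
scene bushing [([0.628, -0.07, 0.05], 0.94)]
scene cup_green [([0.633, -0.059, 0.015], 0.75)]
scene cup_red [([0.623, 0.1, 0.016], 0.91)]
scene cup_blue [([0.623, 0.028, 0.02], 0.82), ([0.625, 0.019, 0.054], 0.51)]
scene grease [([0.396, -0.044, 0.035], 0.62)]
1.1 [[ 9.06515968e-01  4.22171530e-01 -1.25740299e-05]
 [ 4.22171529e-01 -9.06515967e-01 -3.46483849e-05]
 [-2.60261206e-05  2.61009167e-05 -9.99999999e-01]]
```

View pics/top0.png

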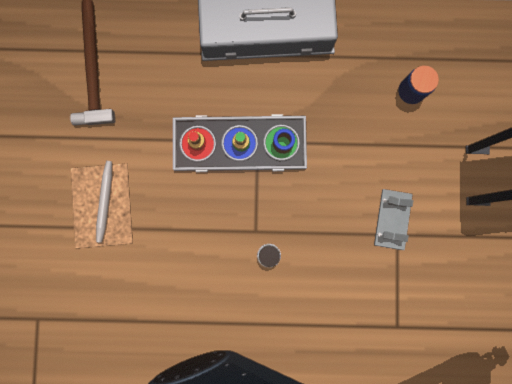

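View pics/scene0.png

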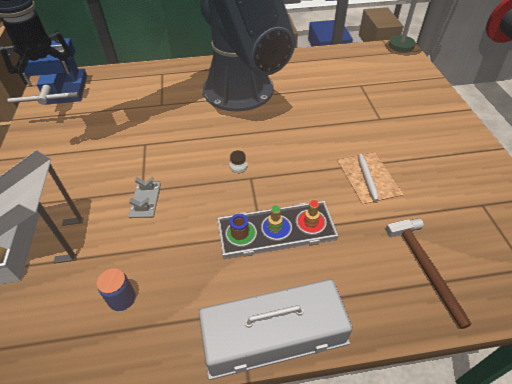

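The top view shows the red plug already in red (198,143), the green plug in blue (240,142), the bushing in green (282,142), the pin on the mat (104,200) and the rest at (394,218), slightly turned. Next I'll fit positions from depth.

```bash
cat > h.py <<'E'
from bench import manip
import cv2,numpy as np
def cloud(c,save=None):
    K=manip.get_calibration(c); p,d=manip.grab_frame(c)
    if save: cv2.imwrite(f"pics/{save}.png",p[:,:,::-1])
    M=np.array(K["camera_matrix"]);R=np.array(K["R"]);t=np.array(K["t"])
    v,u=np.mgrid[:384,:512]
    C=np.stack([(u-M[0,2])/M[0,0]*d,(v-M[1,2])/M[1,1]*d,d],-1)
    W=(C-t)@R
    W[d<=0]=np.nan
    return p,W
def sel(W,c,r,z0,z1):
    return W[(np.hypot(W[...,0]-c[0],W[...,1]-c[1])<r)&(W[...,2]>z0)&(W[...,2]<z1)]
def rect(P):
    (c,s,a)=cv2.minAreaRect(P[:,:2].astype(np.float32)); b=cv2.boxPoints((c,s,a))
    e=[b[1]-b[0],b[2]-b[1]]; e=max(e,key=np.linalg.norm); return np.array(c),s,np.arctan(e[1]/e[0])
def down(yaw): # tool z down, tool y (closing) along direction yaw
    y=np.array([np.cos(yaw),np.sin(yaw),0]);z=np.array([0,0,-1.]);return np.column_stack([np.cross(y,z),y,z])
E
python3 - <<'E'
from h import *
np.set_printoptions(precision=4,suppress=True)
for c in("top","scene"):
    p,W=cloud(c)
    K=manip.get_calibration(c);print(c,"cam at",-np.array(K["R"]).T@K["t"])
    for n,ce,r,z0,z1 in[("bench",(.45,.12),.06,-.05,.05),("pin",(.49,.295),.11,.012,.04),("mat",(.48,.318),.13,.002,.008),("rest",(.465,-.303),.09,.004,.06),("forks",(.465,-.303),.09,.03,.06),
      ("bush",(.617,-.066),.04,.046,.07),("green",(.615,.02),.03,.06,.09),("red",(.615,.106),.03,.06,.09),("jar",(.39,-.043),.05,.04,.06)]:
        P=sel(W,ce,r,z0,z1)
        if len(P)<4: print(n,len(P));continue
        q=rect(P); print(n,len(P),"c",q[0],"size",np.array(q[1]),"yaw",round(float(q[2]),3),"zmed/max",np.median(P[:,2]),P[:,2].max(),"mean",P.mean(0)[:2])
    P=W[(W[...,0]>.25)&(W[...,0]<.8)&(W[...,1]<-.42)&(W[...,1]>-.8)&(W[...,2]>.02)&(W[...,2]<.6)];print("rack",len(P),P.min(0),P.max(0))
E
```

```text
top cam at [ 0.4284 -0.0154  1.0392]
bench 2539 c [0.4499 0.1198] size [0.1181 0.1186] yaw -1.547 zmed/max -0.00026643064553654534 0.006242260667839189 mean [0.4499 0.12  ]
pin 743 c [0.4871 0.2997] size [0.0196 0.1685] yaw -0.075 zmed/max 0.021281108053308632 0.027801124592169834 mean [0.4857 0.2987]
mat 3831 c [0.4808 0.3196] size [0.2524 0.2576] yaw -0.562 zmed/max 0.0037218282177266726 0.007958673048039067 mean [0.4773 0.3115]
rest 1822 c [ 0.4593 -0.3086] size [0.1585 0.1611] yaw -1.213 zmed/max 0.008570879571274769 0.049709573335132484 mean [ 0.4626 -0.3031]
forks 293 c [ 0.4633 -0.3048] size [0.0499 0.0859] yaw -0.144 zmed/max 0.039923371961899365 0.049709573335132484 mean [ 0.4634 -0.3061]
bush 263 c [ 0.6171 -0.0698] size [0.0423 0.0423] yaw -0.824 zmed/max 0.06308006379310184 0.06807289384509349 mean [ 0.6166 -0.0692]
green 109 c [0.6148 0.0179] size [0.0223 0.0215] yaw 0.914 zmed/max 0.08687670052032993 0.08995030514465943 mean [0.6131 0.0173]
red 117 c [0.6134 0.1092] size [0.0218 0.0215] yaw 1.03 zmed/max 0.08702059386943213 0.08998221467653525 mean [0.6121 0.1078]
jar 3
[... 761 characters left out ...]
[ 0.4623 -0.3037] size [0.0489 0.0899] yaw -0.14 zmed/max 0.039204746552370245 0.0488363224915219 mean [ 0.4653 -0.3046]
bush 256 c [ 0.6172 -0.0686] size [0.0427 0.0426] yaw 1.482 zmed/max 0.06232602889787259 0.06816356034253264 mean [ 0.619  -0.0689]
green 104 c [0.616  0.0186] size [0.0215 0.0189] yaw 1.489 zmed/max 0.08041643064247476 0.0898883922728108 mean [0.6195 0.0176]
red 102 c [0.6144 0.1097] size [0.021 0.021] yaw -1.027 zmed/max 0.07946759345830434 0.08997234152476942 mean [0.6181 0.1083]
jar 160 c [ 0.3815 -0.0449] size [0.042  0.0414] yaw 0.417 zmed/max 0.048464997709004864 0.05287213352893504 mean [ 0.3842 -0.0443]
rack 6356 [ 0.25   -0.6242  0.02  ] [ 0.6621 -0.456   0.4669]
```

```bash
cat >> h.py <<'E'
def yawfix(x,y,z,yaw):
    best=None
    for k in(0,np.pi):
        q=manip.inverse_kinematics([x,y,z],down(yaw+k))
        if q is not None and(best is None or abs(q[5])<best[0]): best=(abs(q[5]),down(yaw+k))
    return best[1]
def lower(x,y,z,zmin,f=4.):
    """descend in 1 mm steps from z until contact"""
    manip.move_l([x,y,z],max_speed=.04); manip.dwell(.15); f0=manip.current_force()[2]
    while z>zmin:
        z-=.001; manip.move_l([x,y,z],max_speed=.02)
        if abs(manip.current_force()[2]-f0)>f: break
    return z,manip.current_force()[2]-f0
E
python3 - <<'E'
from h import *
np.set_printoptions(precision=4,suppress=True)
x,y=.4865,.3003
R=yawfix(x,y,.15,-.075+np.pi/2)
manip.set_gripper(.65,40)
manip.move_ptp([x,y,.15],R); print(manip.current_qpos(),manip.current_time())
p,W=cloud("wrist","w_pin")
P=sel(W,(x,y),.11,.012,.04)
if len(P)>20: q=rect(P);print(q,P[:,2].max())
print(manip.look_for("wrist","pin"))
E
```

```text
[ 0.4705  0.4841  1.6699 -0.0001  0.9875 -1.0241] 4.5667
(array([0.4858, 0.3014]), (0.020036768168210983, 0.1692633181810379), np.float32(-0.074606635)) 0.027692614166456086
[{'at': [0.4776, 0.3008, 0.0196], 'confidence': 0.81}]
```

View pics/w_pin.png

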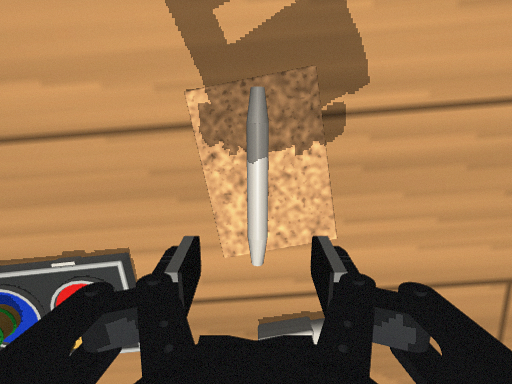

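The wrist view shows the pin straight at column 257 (rows 86–265), centred between the fingers, which agrees with the fit. I'll grasp it and lift.

```bash
python3 - <<'E'
from h import *
np.set_printoptions(precision=4,suppress=True)
x,y=.486,.301
manip.move_l([x,y,.03],max_speed=.12); manip.move_l([x,y,.006],max_speed=.04)
print("force",manip.current_force())
manip.set_gripper(0.,50)
print("w",manip.current_grip_width(),manip.current_grip_force(),manip.current_ee_pos())
manip.move_l([x,y,.16],max_speed=.12)
print("w",manip.current_grip_width(),manip.current_grip_force(),manip.current_force())
rx,ry,ryaw=.463,-.3045,-.142
manip.move_ptp([.47,0,.2],yawfix(.47,0,.2,np.pi/2))
manip.move_ptp([rx,ry,.16],yawfix(rx,ry,.16,ryaw+np.pi/2)); print(manip.current_qpos(),manip.current_time())
p,W=cloud("wrist","w_rest")
P=sel(W,(rx,ry),.09,.034,.055); print("forks",len(P)); 
if len(P)>20: print(rect(P))
P=sel(W,(rx,ry),.15,.09,.2); print("pin",len(P))
if len(P)>20: print(rect(P),P[:,2].max())
p,W=cloud("top","t_rest"); P=sel(W,(rx,ry),.1,.12,.17);print(len(P))
E
```

```text
force [-0.2008  0.8306 -0.1278]
w 0.21374327447358993 48.755621910095215 [0.4862 0.301  0.0064]
w 0.2079211664097905 48.90189707279205 [-0.5054 -0.6458 -3.6602]
[-0.664   0.4417  1.7099  0.0003  0.9902  1.0475] 11.725
forks 382
(array([ 0.464 , -0.3046]), (0.04930708184838295, 0.08326840400695801), np.float32(-0.13901743))
pin 13284
(array([ 0.4815, -0.309 ]), (0.0444510355591774, 0.13164541125297546), np.float32(-0.35384607)) 0.19999852541026333
36
```

View pics/w_rest.png

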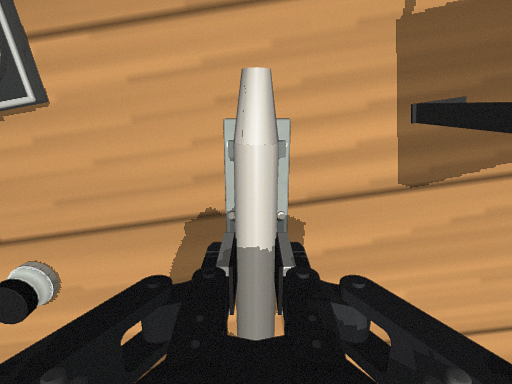

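The pin is held in line over the rest (columns 235–278, rest at 224–290). I'll lower it until it touches.

```bash
python3 - <<'E'
from h import *
np.set_printoptions(precision=4,suppress=True)
x,y=.4635,-.3045
manip.move_l([x,y,.06],max_speed=.12)
print(lower(x,y,.037,.028,3.))
manip.set_gripper(.5); manip.dwell(.3)
manip.move_l([x,y,.15],max_speed=.12)
for c in("wrist","top"):
    p,W=cloud(c,"rest_"+c); P=sel(W,(x,y),.11,.035,.07); print(c,rect(P)); P=P[P[:,2]>.047]; print(rect(P),P[:,2].max())
print(manip.current_time())
# cups, top camera
p,W=cloud("top"); h=cv2.cvtColor(p,cv2.COLOR_RGB2HSV)
# now look from above the case
x,y=.55,.02
manip.move_ptp([x,y,.24],yawfix(x,y,.24,0.)); print(manip.current_qpos())
for c in("wrist","top"):
    p,W=cloud(c,"case_"+c); h=cv2.cvtColor(p,cv2.COLOR_RGB2HSV).astype(int)
    for n,hu,yy in(("blue",115,.018),("green",60,-.069),("red",0,.108)):
        dh=abs((h[...,0]-hu+90)%180-90)
        m=(dh<14)&(h[...,1]>140)&(h[...,2]>70)&(W[...,2]>.005)&(W[...,2]<.026)&(np.hypot(W[...,0]-.616,W[...,1]-yy)<.06)
        P=W[m]
        if len(P)>20:
            cc,r=cv2.minEnclosingCircle(P[:,:2].astype(np.float32)); print(c,n,len(P),np.array(cc),r,"floor",np.percentile(P[:,2],[10,30,50,90]))
    for n,yy,z0,z1 in(("bush",-.069,.055,.07),("green",.018,.078,.092),("red",.108,.078,.092)):
        P=sel(W,(.616,yy),.035,z0,z1)
        if len(P)>10: print(c,n,len(P),rect(P)[:2],np.percentile(P[:,2],[50,90]))
print(manip.current_time())
E
```

```text
(0.031999999999999994, np.float64(8.57854832489434))
wrist (array([ 0.4641, -0.3047]), (0.049571726471185684, 0.16987596452236176), np.float32(-0.14850888))
(array([ 0.4642, -0.305 ]), (0.042176760733127594, 0.16904765367507935), np.float32(-0.14253071)) 0.05352857967187765
top (array([ 0.4661, -0.3   ]), (0.048691630363464355, 0.16820724308490753), np.float32(-0.27443534))
(array([ 0.4674, -0.299 ]), (0.03979428485035896, 0.16346877813339233), np.float32(-0.30228007)) 0.054657641000154814
16.825
[-0.0494  0.3429  1.6412 -0.0002  1.1581 -0.0473]
wrist blue 1324 [0.6154 0.0217] 0.033613257110118866 floor [0.015  0.0156 0.016  0.0169]
wrist green 786 [ 0.6185 -0.0661] 0.03354032710194588 floor [0.0149 0.0155 0.0159 0.0169]
wrist red 1760 [0.6122 0.11  ] 0.03378438949584961 floor [0.015  0.0156 0.016  0.0171]
wrist bush 282 (array([ 0.6141, -0.0606]), (0.04301965981721878, 0.0269320048391819)) [0.0647 0.0659]
wrist green 426 (array([0.6137, 0.0195]), (0.021175730973482132, 0.02242843247950077)) [0.0901 0.0912]
wrist red 509 (array([0.6128, 0.11  ]), (0.022105881944298744, 0.022041719406843185)) [0.0902 0.0912]
top bush 99 (array([ 0.616 , -0.0821]), (0.016706690192222595, 0.04117249324917793)) [0.0631 0.0659]
18.2833
```

View pics/case_wrist.png

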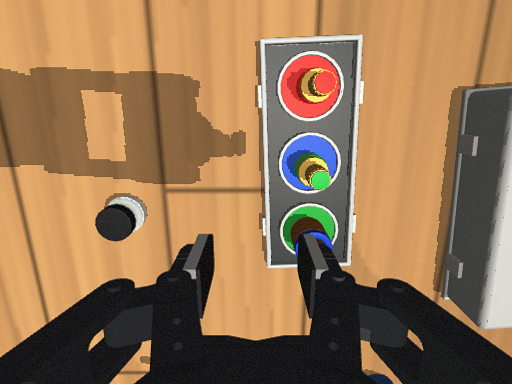

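View pics/case_top.png

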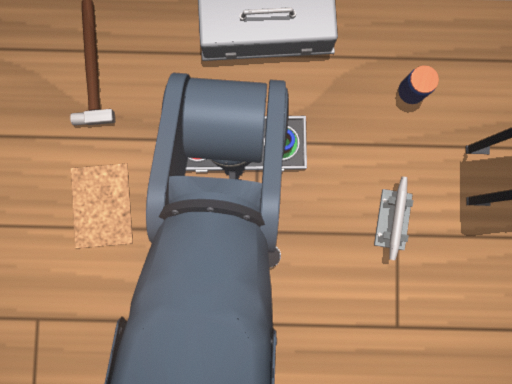

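The pin lies in line in the rest (centre within 1 mm, yaw −0.142). Wrist view: red (310,86), blue (310,162) and green (308,230) cups fit as 34 mm circles, 88 mm apart, and the red plug is already central. Next, the green plug goes to the mat.

```bash
cat >> h.py <<'E'
def pick(x,y,z,op,yaw=0.,f=35):
    manip.set_gripper(op,f)
    manip.move_ptp([x,y,.17],yawfix(x,y,.17,yaw))
    manip.move_l([x,y,z+.02],max_speed=.12); manip.move_l([x,y,z],max_speed=.05)
    print("pre",np.round(manip.current_force(),2)); manip.set_gripper(0.)
    manip.dwell(.1); print("grip",manip.current_grip_width(),manip.current_grip_force())
    manip.move_l([x,y,.05+z],max_speed=.06); manip.move_l([x,y,.17],max_speed=.12)
    print("held",manip.current_grip_width(),manip.current_grip_force(),np.round(manip.current_force(),2))
def place(x,y,z,op,yaw=0.):
    manip.move_ptp([x,y,.17],yawfix(x,y,.17,yaw))
    manip.move_l([x,y,z+.02],max_speed=.12)
    print("placed",lower(x,y,z+.003,z-.004,3.))
    manip.set_gripper(op); manip.dwell(.3)
    manip.move_l([x,y,z+.06],max_speed=.06); manip.move_l([x,y,.17],max_speed=.15)
    print("t",manip.current_time())
E
python3 - <<'E'
from h import *
pick(.6147,.0187,.052,.75)
place(.478,.318,.0425,.6)
x,y=.41,.318
manip.move_ptp([x,y,.2],yawfix(x,y,.2,0))
p,W=cloud("wrist","mat_w")
P=sel(W,(.478,.318),.04,.065,.09); print(len(P),rect(P),P[:,2].max()) if len(P) else print("none")
x,y=.55,-.069
manip.move_ptp([x,y,.2],yawfix(x,y,.2,0))
p,W=cloud("wrist","bush_w")
P=sel(W,(.617,-.069),.035,.055,.072); print(len(P),rect(P),np.median(P[:,2]))
E
```

```text
pre [-0.05 -0.35 -0.29]
grip 0.24506908739559388 34.17589545249939
held 0.2470697836657196 34.351767897605896 [ 0.04  0.09 -3.39]
placed (0.0415, np.float64(9.409534430392007))
t 29.3417
545 (array([0.47746325, 0.31839466]), (0.022318987175822258, 0.022120093926787376), np.float32(0.5109305)) 0.08222573728069348
1110 (array([ 0.61648118, -0.06886704]), (0.043061573058366776, 0.04281134158372879), np.float32(0.34875113)) 0.0651761910150223
```

View pics/mat_w.png

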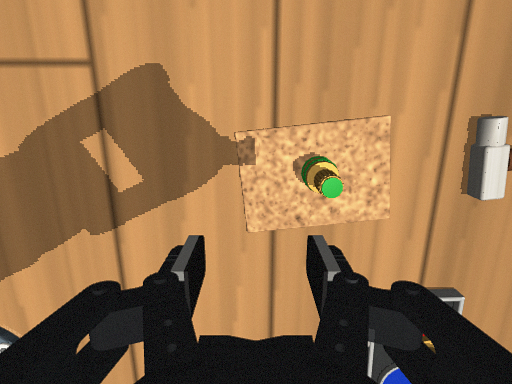

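View pics/bush_w.png

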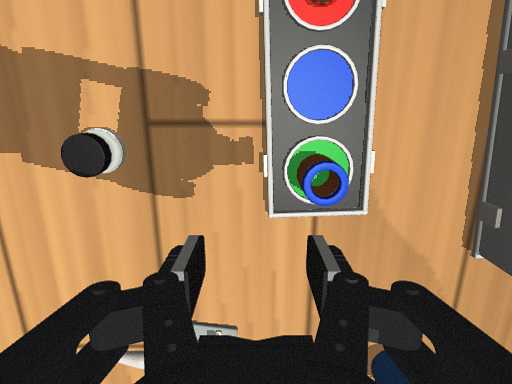

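The green plug stands upright mid-mat (image 325,175), and the blue cup is empty (320,83). The bushing fits at (.617,−.069). I'll move it to blue, then the green plug to green.

```bash
python3 - <<'E'
from h import *
pick(.617,-.069,.033,.95,f=45)
place(.6154,.0217,.033,.95)
pick(.4775,.3184,.0425,.75)
place(.6183,-.0661,.052,.6)
x,y=.55,.02
manip.move_ptp([x,y,.24],yawfix(x,y,.24,0.))
p,W=cloud("wrist","end_w")
x,y=.3,.3
manip.move_ptp([x,y,.3],yawfix(x,y,.3,0.))
p2,W2=cloud("top","end_top")
for c,w in(("w",W),("t",W2)):
    for n,ce,z0,z1 in(("bush",(.6154,.0217),.055,.07),("green",(.6185,-.0661),.078,.092),("red",(.6122,.11),.078,.092)):
        P=sel(w,ce,.035,z0,z1)
        if len(P)>5: print(c,n,len(P),rect(P)[:2],np.median(P[:,2]))
P=sel(W2,(.4635,-.3045),.11,.044,.07);print(rect(P),P[:,2].max())
P=sel(W2,(.383,-.045),.05,.04,.06);print("jar",rect(P)[0],manip.current_time())
E
```

```text
pre [ 0.28 -0.16 -0.14]
grip 0.5137986530822972 46.190397664904594
held 0.5129248764690012 46.3295772112906 [ 0.17 -0.31 -3.74]
placed (0.033, np.float64(7.865027683950148))
t 41.8583
pre [ 0.36 -0.32  0.7 ]
grip 0.24488136332951502 34.331719279289246
held 0.2456412479756907 34.33808147907257 [-0.64  0.11 -3.6 ]
placed (0.052, np.float64(9.141944555925354))
t 53.6917
w bush 854 (array([0.61544859, 0.02189532]), (0.04289233684539795, 0.042731788009405136)) 0.06512338307022872
w red 516 (array([0.61325234, 0.10989842]), (0.021862724795937538, 0.022539880126714706)) 0.09014643859658616
t bush 234 (array([0.61588323, 0.02061266]), (0.042197756469249725, 0.040344078093767166)) 0.06364139191631801
t green 106 (array([ 0.61953121, -0.06775656]), (0.021079042926430702, 0.021766385063529015)) 0.08794413825652024
t red 105 (array([0.61404455, 0.1090285 ]), (0.020979013293981552, 0.021016160026192665)) 0.08852224856412799
(array([ 0.46534753, -0.30342543]), (0.04844081029295921, 0.1690673828125), np.float32(-0.13422064)) 0.0538431592816703
jar [ 0.38298467 -0.04513493] 55.7917
```

View pics/end_top.png

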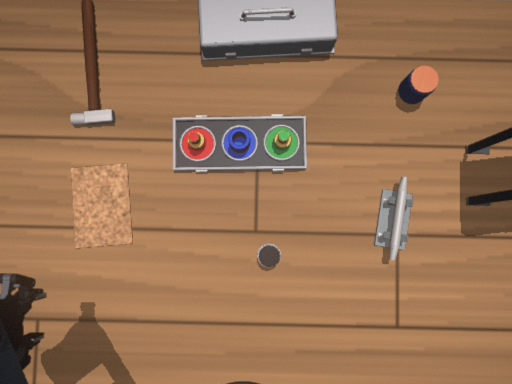

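View pics/end_w.png

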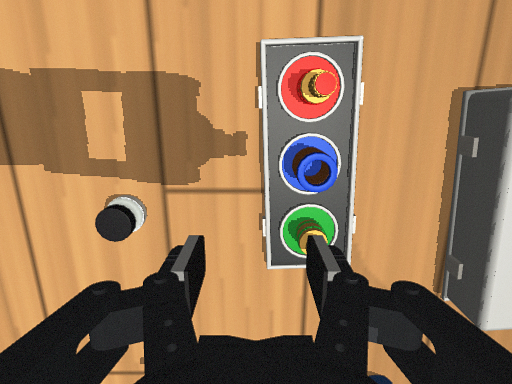

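Both views show each gauge upright in its own cup (top view: 198, 240 and 282 at row 142), the pin in its rest (398,218) and the jar unmoved. I'll hand it in.

```bash
python3 -c "
from bench import manip
print(manip.sign_off())"
```

```text
the job is handed in; nothing more can be done
None
```

I handed the job in at about 56 s: the pin is in its V-rest, all three gauges stand upright within about 2 mm of the middle of their own cups, and the jar has not moved; no verdict came back.

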